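# Unsnap the door chime's battery cover

### The job

The shop's door chime needs new batteries. Press the release tab of its battery cover inward, pivot the cover up tab end first out of its frame, and lay it flat, tab side up, in the middle of the order pad. Do not drop the cover, and leave the tin, the small house and the soap box where they are.

Things in the scene. Friction and masses are not known exactly. Their poses are not given: they have to be found in the camera images.
- chime: Door chime lying on its face, fixed to the table: white plastic housing 150 (x) x 100 (y) x 44 mm high. Origin: centre of its underside, z up. The top shell (39 to 44 mm up) has a central opening 92 (x) x 62 (y) mm, hollow below, in which the cover lies: its latch end at the chime's +x, its lug end at -x, where five dark sound slots are.
- cover: Loose grey snap-in cover, about 70 g, plate 88 x 58 x 4 mm, flush with the chime's top while in, with 2 mm of play. Origin: centre of the plate's underside, 40 mm above the chime's; z to the tab side, x toward the latch end, as the chime's x. Hook and lugs reach 7 mm below the plate: taken out, it lies on them, origin 7 mm above what carries it.
- cover_grip (a point): Point at x 30, z 15 mm in the cover's frame, axes as the cover's. Here two parallel walls stand across x, up to z 26 mm: a fixed rib (x 23.5 to 29.5, 30 wide) and outside it the release tab (x 39.5 to 44.5, 24 wide): 21 mm over both, 13 mm with the tab fully pressed. A gripper can pinch both from above, closing along x; the point is midway then.
- release_tab (a joint): How far the tab is pressed inward (cover's -x, toward the rib), m: 0 out, its hook 5 mm under the chime's shell; 0.008 fully in; the hook clears the shell from about 0.007. Sprung outward: 2.4 N to start, 7.2 N fully in. Keep it pressed until the latch end has risen 15 mm.
- cover_lugs (a point): Point at x -46, z -2 mm in the cover's frame, on top of two lugs that reach 5 mm on, under the chime's shell. The cover pivots about the y line through it, latch end up; once pivoted by about 0.35 rad, the lugs come out when the cover is drawn 10 mm or more along its own +x.
- lug_slot (a point): Point on the chime at x -46, z 39 mm in its frame: lower edge of the shell over the lugs. Site cover_lugs lies within 3 mm of it while the cover is in or pivoting.
- pad: Order pad with a red cover, 148 (x) x 108 (y) x 12 mm, lying flat and fixed to the table. Origin: centre of its underside. (Unlisted: at the right, y below -0.2 and x 0.45 to 0.72, stands a card rack up to 0.47 m tall; between it and the robot there is only low clutter.)
- balm_tin: Bystander: round flat tin, 57 mm across, 20 mm high. Origin: centre of its underside.
- house: Bystander: ceramic house ornament, 35 x 42 x 75 mm high. Origin: centre of its underside.
- soap_box: Bystander: small card box of soap, 56 x 85 x 30 mm high. Origin: centre of its underside.
Things that resemble listed ones, but are neither listed nor needed, are in the scene too. What is shaped like the cover but black is not meant.

How it is judged:
By the outcome, as a careful person would: the job done as asked, in the order asked, and still so for the second after the job is handed in, with the robot touching nothing.
It also fails if it takes over 48 s, if anything falls off the work surface, if the arm or the gripper's body presses on something with over 40 N, if the wrist force passes 120 N, or if a joint passes its speed limit or range.

### The arm

A 6-joint arm with a two-finger parallel gripper is mounted at the origin on the work surface; the furniture and walls round the work are solid. World frame = base frame: x ahead of the robot, y to its left, z up, the work surface at z = 0. Lengths are in m, angles in rad, forces in N, time in s.
With the tool pointing down it reaches from about 0.325 to 0.85 m from the base axis. Payload 15.5 kg.
Tool frame: the origin (TCP) lies on the centre line of the jaws, within the pads' length; the fingertips stand 14 mm ahead of it and the grasp point (between the pads) lies 5 mm behind it; z points along the fingers, y is the line along which they close (so a half turn about z gives the same grasp; the last joint's range is limited). The gripper opens to 91 mm and grips with 3 to 60 N. Pads are 32 mm wide; open, the fingers measure 118 mm over their backs; the gripper's body (76 mm by 178 mm) begins 60 mm behind the grasp point.
Start: joints at [-0.096, 0.494, 1.345, -0, 1.302, -0.096], TCP at [0.625, 0, 0.228] pointing down, gripper open.
Joint ranges: [-2.91, 2.91], [-0.82, 2.16], [0.22, 2.67], [-1.22, 4.37], [0.12, 2.79], [-3.08, 3.08]. Speed limits (rad/s): [1.89, 1.89, 2.57, 3.01, 3.01, 3.01].

### API

Orientations are given as a rotation vector (axis times angle).
In Python, from rig import bot gives the robot as it stands. The module is installed in compiled form; this text tells all that it offers.
- The arm moves only by the shell command python3 -m jog 'ROWS'. ROWS is JSON, a list of rows, each an object with "delta_pos": the shift along the tool's x, y, z in mm, a list of three; "angular": the turn, a rotation vector about the tool's x, y, z in rad, a list of three; "grip": the closure, from -1 (fully open) to 1 (shut). A call has 1 to 12 rows; each row shifts and turns the commanded pose from where the row before left it, along the tool's axes as they then stand; what a row does not reach is not made up. A row lasts 1/12 s, in which the tool goes at most 41.7 mm and 7.16 degrees, less where a joint would pass 70% of its speed; a pose out of reach is approached as far as the arm can. A call with a gripper value outside its range is refused whole. The fingers move at their own pace and stop on an object; the grip force is fixed at half the most. Time passes only in rows, so rows that do not move let the fingers close. It gives the time, the measured TCP pose, the force, the opening and the grip force at its end, in the units of the state.
- bot.sense(): the state, without advancing time (a new reading comes with each control period).
- bot.read_camera(name): name is "scene" or "side" or "wrist"; returns (picture, depth): 384x512x3 uint8, red, green, blue; 384x512 float32, m along the optical axis (not along the pixel's ray), 0 where there is no reading.
- bot.calibration(name): a dict with "mtx" (3x3 intrinsics, pixels), "k1" (the pictures are not rectified: a ray, as slopes to the right and down, at radius r is drawn at 1 + k1 r^2 times it, then the intrinsics apply), "rvec" (rotation vector, rad) and "tvec" (3), from world to camera coordinates, as OpenCV has them; the wrist camera has in their place "tool_from_camera" (4x4, takes a point from camera to tool coordinates, whose origin is the TCP and whose axes are the flange's). Camera axes: x right, y down, z forward; pixel columns grow to the right and rows downward; lengths in m; the calibration is good to about 2 mm. A picture is of the moment at which its call begins: read the wrist's pose just before it. calibration takes no time and is no camera call.
- bot.close_job(): hands the job in; it is judged then, once.
The state is a dict: "time_s": time; "joint_pos": joint angles; "qd": joint speeds; "joint_efforts": joint torques, N m; "tcp_pos": TCP position; "eef_rot": TCP orientation; "ft_force": force on the tool from outside, world axes, zero at the start; "torque": the same for the moment, N m; "gripper_width": finger opening in m; "grasp_force": force on a finger pad.
Only numpy, scipy, OpenCV 4.12 (cv2) and the standard library are available. Lean on these libraries where they do the work, as an engineer would, in place of code of your own. Each camera call takes 0.05 s, during which the arm holds its last target. There are 200 camera calls.

## Working session

There is one attempt and no reset: what is moved stays moved. The work goes in short steps, Python scripts to look and compute and a shell command to move; the robot and the scene stay as the last step left them, time stands still between calls to the robot, and variables do not carry over. Pictures are saved under pics/ and viewed, at most 12 in all, crops included, and the job is handed in when it is done.

```bash
mkdir -p pics
cat > h.py <<'E'
import numpy as np,cv2
from rig import bot
from scipy.spatial.transform import Rotation as R
def grab(n):
    s=bot.sense(); im,d=bot.read_camera(n); return s,im,d
def world(n,s,d):
    c=bot.calibration(n); K=np.array(c["mtx"]); H,W=d.shape
    v,u=np.mgrid[0:H,0:W].astype(float)
    dist=np.array([c["k1"],0,0,0,0.])
    p=cv2.undistortPoints(np.stack([u.ravel(),v.ravel()],1)[:,None],K,dist)[:,0].reshape(H,W,2)
    P=np.dstack([p[...,0]*d,p[...,1]*d,d])
    if n=="wrist":
        T=np.array(c["tool_from_camera"]); P=P@T[:3,:3].T+T[:3,3]
        return P@R.from_rotvec(s["eef_rot"]).as_matrix().T+s["tcp_pos"]
    Rm=R.from_rotvec(np.ravel(c["rvec"])).as_matrix()
    return (P-np.ravel(c["tvec"]))@Rm
def save(n,im): cv2.imwrite("pics/"+n,im[...,::-1])
E
python3 - <<'E'
from h import *
for n in("scene","wrist"):
    s,im,d=grab(n); P=world(n,s,d); np.savez(n+".npz",im=im,d=d,P=P); save(n+"0.png",im)
print(s)
E
```

```text
{'time_s': 0.05, 'joint_pos': array([-9.55283152e-02,  4.94143734e-01,  1.34611871e+00, -2.54222453e-05,
        1.30245844e+00, -9.55188300e-02]), 'qd': array([ 1.96396144e-03,  6.68827449e-04, -7.13762025e-05, -1.63417256e-03,
        9.85316565e-04,  5.54221030e-04]), 'joint_efforts': array([ 4.61454929e-04, -8.81090498e+01, -3.82968807e+01,  7.10866274e-02,
        4.80992021e-02, -4.73303743e-06]), 'tcp_pos': array([6.24657261e-01, 1.00054697e-05, 2.27366979e-01]), 'eef_rot': array([-2.22084003e+00, -2.22083397e+00,  1.15729144e-03]), 'ft_force': array([-0.00599903,  0.96834082, -0.63080548]), 'torque': array([-0.0121044 , -0.04149557, -0.01232963]), 'grasp_force': 0.0, 'gripper_width': 0.09130069229141849}
```

View pics/scene0.png

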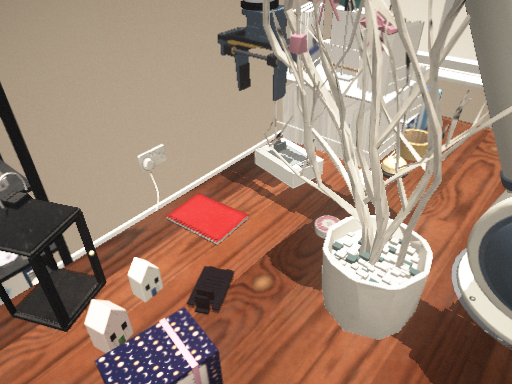

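View pics/wrist0.png

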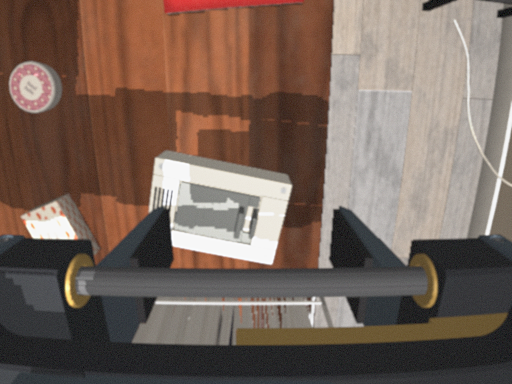

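The wrist view shows the white chime. Its slots are at the left (163,200), the grey cover at (215,212) and the tab and rib at about (248,222). The red pad is at the top (235,0), the tin at (35,87) and the soap box at (60,225). Things that could be taken for the cover: the grey one in the chime (wrist 215,212) and the black one on the table (scene 210,290). I choose the grey one.

Run:
```python
from h import *
w=np.load("wrist.npz"); im,P,d=w["im"],w["P"],w["d"]
for u,v in [(163,200),(215,205),(250,220),(262,160),(275,262),(291,180),(157,155),(180,185),(36,87),(60,215),(235,5)]: print((u,v),P[v,u].round(4),im[v,u])
# housing top
z=P[...,2]; m=(abs(z-0.044)<0.006)&(d>0); m[:, :140]=0; m[:140]=0; m[265:]=0;m[:,300:]=0
pts=P[m][:,:2].astype(np.float32); r=cv2.minAreaRect(pts*1000); print("top",r,np.median(z[m]))
tm=(z>0.052)&(z<0.085)&(d>0); tm[:,:200]=0; tm[:,285:]=0; tm[:195]=0; tm[245:]=0
q=P[tm]; print("tab/rib",len(q),q.mean(0),q.max(0))
np.savetxt("tab.txt",q)
s=np.load("scene.npz"); im2,P2=s["im"].astype(int),s["P"]
rm=(im2[...,0]>150)&(im2[...,1]<60)&(im2[...,2]<70); rm[:190]=0;rm[245:]=0;rm[:,260:]=0
q=P2[rm]; q=q[(q[:,2]>0.006)&(q[:,2]<0.02)];print("pad",cv2.minAreaRect((q[:,:2]*1000).astype(np.float32)),np.median(q[:,2]))
c=im[140:275,140:305]; save("crop1.png",cv2.resize(c,None,fx=4.5,fy=4.4,interpolation=cv2.INTER_CUBIC))
```

```text
(163, 200) [ 0.5268 -0.0393  0.0438] [200 202 207]
(215, 205) [ 0.5844 -0.0449  0.0442] [220 221 218]
(250, 220) [ 0.623  -0.0631  0.0437] [196 192 192]
(262, 160) [ 0.6373 -0.0044 -0.001 ] [80 53 41]
(275, 262) [ 0.6557 -0.142   0.    ] [130  78  51]
(291, 180) [ 6.728e-01 -2.910e-02 -1.000e-04] [73 55 43]
(157, 155) [ 5.112e-01  2.200e-03 -5.000e-04] [115  79  60]
(180, 185) [ 0.5452 -0.0242  0.0366] [185 186 178]
(36, 87) [0.3833 0.0856 0.0202] [198 186 176]
(60, 215) [ 0.3938 -0.0641  0.0295] [229 192 172]
(235, 5) [0.6075 0.1651 0.0099] [179  55  54]
top ((584.3196411132812, -55.333404541015625), (101.3987808227539, 150.09475708007812), 78.06761169433594) 0.043388953215841686
tab/rib 318 [ 0.61762562 -0.05996975  0.06346896] [ 0.63057248 -0.04545988  0.06731093]
pad ((604.2987670898438, 216.2267303466797), (141.46661376953125, 102.59073638916016), 3.6311049461364746) 0.010269692216877263
```

View pics/crop1.png

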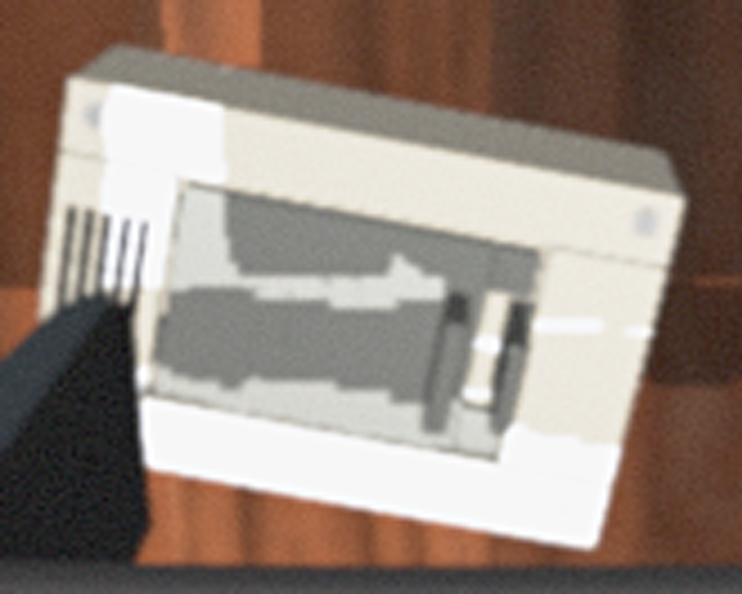

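The crop confirms it: a grey cover sits in the white chime, with the slots at the left end and the rib and tab at the right (crop 440,360 and 510,370). Next I check the obstacles round the path before moving.

Run:
```python
from h import *
s=np.load("scene.npz"); P=s["P"]; d=s["d"]; im=s["im"]
for u,v in [(375,300),(300,45),(330,100),(325,225),(210,290),(145,280),(205,215),(165,217),(215,240)]: print((u,v),P[v,u].round(3),im[v,u])
m=(d>0)&(P[...,2]>0.06)&(P[...,0]>.3)&(P[...,0]<.8)&(abs(P[...,1])<.45)
H,_,_=np.histogram2d(P[m][:,0],P[m][:,1],bins=[np.arange(.3,.85,.05),np.arange(-.45,.5,.05)])
print(H.astype(int))
Z=P[m]; k=(Z[:,1]>0.1); print(Z[k].min(0),Z[k].max(0))
```

```text
(375, 300) [0.189 0.274 0.103] [180 169 153]
(300, 45) [0.311 0.307 0.442] [145 101 103]
(330, 100) [0.317 0.226 0.353] [235 229 210]
(325, 225) [0.379 0.093 0.019] [240 233 222]
(210, 290) [0.43  0.372 0.034] [52 42 43]
(145, 280) [0.522 0.433 0.047] [185 175 159]
(205, 215) [0.606 0.218 0.009] [245  80  77]
(165, 217) [0.678 0.272 0.002] [150  90  65]
(215, 240) [0.531 0.262 0.011] [231  78  72]
[[   0    0    0    0    0    0    0    0    0    0    0    0  410  999
  1145  944    0    0]
 [  33    4    0   51    0    0    0    0    0    0    0    0  198  120
   903   17    0   10]
 [  97  253  309  602  786  767    0    0    0    0    0    0    0    0
     0    0    0    1]
 [   0    0    1    1  245  654    0    0    0    0    0    0    0    0
     0    0    0    0]
 [   0    0    0  374  295  250    0    0   36   98    0    0    0    0
     0    0    0  243]
 [   0    0    0  809  272  402    0    0  368  837    0    0    0    0
     0    0    0   33]
 [   0    0    0  290  317  416    0   49   25  884    0    0    0    0
     0    0    0    0]
 [   0   51   13  279  132  606    0    0  243  780    0    0    0    0
     0    0    0    0]
 [   0    3    0    1    3   40    0    0   24   80    0    0    0    0
     0    0    0    0]
 [   0    0    0    0    0    0    0    0    0    0    0    0    0    0
     0    0    0    0]]
[0.30000225 0.17687867 0.06022667] [0.55540339 0.44937346 0.48307423]
```

```bash
python3 -m jog '[{"delta_pos":[-15,-5,20],"angular":[0,0,0.1],"grip":-1},{"delta_pos":[-15,-5,20],"angular":[0,0,0.108],"grip":-1},{"delta_pos":[-15,-5,20],"angular":[0,0,0],"grip":-1},{"delta_pos":[0,0,0],"angular":[0,0,0],"grip":-1},{"delta_pos":[0,0,0],"angular":[0,0,0],"grip":-1}]'
```

```text
time_s: 0.52
tcp_pos: [0.6047, -0.0434, 0.167]
eef_rot: [-2.439, -1.977, 0.003]
ft_force: [0.3, 0.0, 0.4]
gripper_width: 0.0913
grasp_force: 0.0
```

Run:
```python
from h import *
s0=np.load("scene.npz"); P=s0["P"]; d=s0["d"]
m=(d>0)&(P[...,2]>0.12)&(P[...,0]>.0)&(P[...,0]<.55)&(P[...,1]>.08)&(P[...,1]<.5)&(P[...,2]<.9)
q=P[m]; a=np.arctan2(.216,.604); r=q[:,0]*np.cos(a)+q[:,1]*np.sin(a); t=-q[:,0]*np.sin(a)+q[:,1]*np.cos(a)
for z0 in np.arange(.15,.9,.1):
    k=abs(q[:,2]-z0)<.05
    if k.sum()>5: i=np.argsort(t[k])[:max(1,k.sum()//100)][-1]; print(round(z0,2),k.sum(),"t1%%",t[k][i].round(3),"r",r[k][i].round(3),"rmax",r[k].max().round(3))
s,im,d=grab("wrist"); P=world("wrist",s,d); save("w1.png",im); np.savez("w1.npz",im=im,P=P,d=d); z=P[...,2]
s1=bot.sense(); print(s1["tcp_pos"])
ax=np.array([.978,-.207]);ay=np.array([.207,.978])
m=(d>0)&(abs(P[...,0]-.584)<.11)&(abs(P[...,1]+.055)<.09)
t=m&(abs(z-.044)<.004); print("top",cv2.minAreaRect((P[t][:,:2]*1000).astype(np.float32)))
t=m&(z>.06)&(z<.072); q=P[t][:,:2]-[.584,-.055]; print("tabs",t.sum()); 
if t.sum(): 
  u=q@ax;v=q@ay; print(np.histogram(u*1000,bins=np.arange(10,60,2)),np.percentile(v,[2,98]),np.median(z[t]))
```

```text
0.15 5307 t1%% 0.054 r 0.27 rmax 0.359
0.25 7869 t1%% 0.067 r 0.393 rmax 0.443
0.35 8034 t1%% 0.064 r 0.43 rmax 0.446
0.45 11328 t1%% 0.061 r 0.406 rmax 0.458
[ 0.60567637 -0.04298919  0.16804213]
top ((584.63818359375, -55.416900634765625), (101.21742248535156, 150.2307586669922), 78.17779541015625)
tabs 457
(array([ 0,  0,  0,  0,  0,  0, 27, 76, 75, 88,  0,  0,  0,  0, 16, 66, 66,
       43,  0,  0,  0,  0,  0,  0]), array([10, 12, 14, 16, 18, 20, 22, 24, 26, 28, 30, 32, 34, 36, 38, 40, 42,
       44, 46, 48, 50, 52, 54, 56, 58])) [-0.01351277  0.01470197] 0.06499222340583895
```

View pics/w1.png

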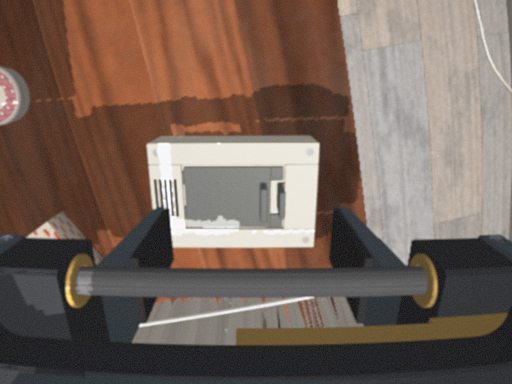

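The chime is now square in the view, with the rib at (264,200), the tab at (280,200) and the slots at (166,197). While descending to the grip I also check the side camera for the plant's branches.

Run:
```python
from h import *
s,im,d=grab("side"); P=world("side",s,d); save("side0.png",im); np.savez("side.npz",im=im,P=P,d=d)
M=R.from_rotvec(s["eef_rot"]).as_matrix(); print(M.T@(np.array([.6139,-.0615,.062])-s["tcp_pos"])*1000, M[:,1],M[:,2])
c=bot.calibration("side");print(-R.from_rotvec(np.ravel(c["rvec"])).as_matrix().T@np.ravel(c["tvec"]))
```

```text
[-16.42972991  11.91052427 106.03497354] [ 9.78445464e-01 -2.06505014e-01 -3.92026018e-04] [-3.52159894e-04  2.29809108e-04 -9.99999912e-01]
[1.24752383 0.32058684 0.48043086]
```

View pics/side0.png

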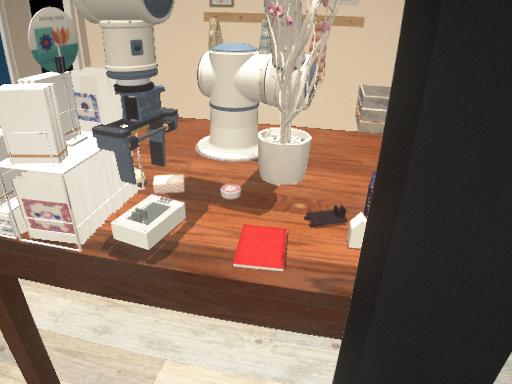

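Run:
```python
from h import *
w=np.load("side.npz"); P=w["P"]; im=w["im"]
for u,v in [(215,75),(240,80),(255,80),(272,80),(265,98),(305,90),(130,45),(160,15),(95,10),(125,100),(285,40),(275,10),(310,60),(320,30),(329,5),(283,155)]: print((u,v),P[v,u].round(3),im[v,u])
q=np.load("scene.npz")["P"];d=np.load("scene.npz")["d"]
A=np.vstack([P[w["d"]>0].reshape(-1,3),q[d>0].reshape(-1,3)])
k=(A[:,0]>.05)&(A[:,0]<.48)&(A[:,1]>.1)&(A[:,1]<.5)&(A[:,2]>.15)&(A[:,2]<1.2); A=A[k]
az=np.degrees(np.arctan2(A[:,1],A[:,0])); r=np.hypot(A[:,0],A[:,1])
for z0 in np.arange(.15,1.1,.1):
    k=abs(A[:,2]-z0)<.05
    if k.sum(): print(round(z0,2),k.sum(),"x",np.percentile(A[k][:,0],[1,99]).round(3),"y",np.percentile(A[k][:,1],[1,50,99]).round(3),"az",np.percentile(az[k],[0.5,3]).round(1),"rmin",np.percentile(r[k],[1,99]).round(3))
```

```text
(215, 75) [ 0.067 -0.047  0.268] [220 210 185]
(240, 80) [0.089 0.043 0.261] [219 208 185]
(255, 80) [0.096 0.093 0.265] [223 216 192]
(272, 80) [0.11  0.149 0.27 ] [228 220 198]
(265, 98) [0.083 0.125 0.207] [116 109  97]
(305, 90) [0.108 0.253 0.246] [90 95 97]
(130, 45) [ 0.646 -0.019  0.417] [161 156 143]
(160, 15) [0.619 0.029 0.465] [72 76 81]
(95, 10) [ 0.639 -0.084  0.475] [151 143 127]
(125, 100) [ 0.618 -0.058  0.313] [48 46 45]
(285, 40) [1.248 0.321 0.48 ] [177 170 150]
(275, 10) [0.359 0.187 0.473] [157 110 112]
(310, 60) [0.316 0.271 0.362] [219 205 182]
(320, 30) [-1.615  0.225  0.332] [158 104  87]
(329, 5) [0.241 0.304 0.488] [189 175 154]
(283, 155) [0.302 0.218 0.103] [203 189 170]
0.15 1642 x [0.051 0.266] y [0.121 0.222 0.264] az [37.6 39. ] rmin [0.139 0.35 ]
0.25 9630 x [0.056 0.353] y [0.111 0.24  0.281] az [28.8 32.6] rmin [0.147 0.439]
0.35 9845 x [0.077 0.376] y [0.128 0.236 0.3  ] az [27.9 31.2] rmin [0.149 0.455]
0.45 13508 x [0.121 0.386] y [0.152 0.24  0.322] az [27.3 29. ] rmin [0.245 0.473]
0.55 2 x [0.22 0.22] y [0.317 0.318 0.32 ] az [55.3 55.3] rmin [0.386 0.388]
```

```bash
python3 -m jog '[{"delta_pos":[-8,6,20],"angular":[0,0,0],"grip":-1},{"delta_pos":[-8.4,5.9,20],"angular":[0,0,0],"grip":-1},{"delta_pos":[0,0,20],"angular":[0,0,0],"grip":-1},{"delta_pos":[0,0,20],"angular":[0,0,0],"grip":-1},{"delta_pos":[0,0,16],"angular":[0,0,0],"grip":-1},{"delta_pos":[0,0,7],"angular":[0,0,0],"grip":-1},{"delta_pos":[0,0,3],"angular":[0,0,0],"grip":-1},{"delta_pos":[0,0,0],"angular":[0,0,0],"grip":-1},{"delta_pos":[0,0,0],"angular":[0,0,0],"grip":-1}]'
```

```text
time_s: 1.37
tcp_pos: [0.6146, -0.0614, 0.063]
eef_rot: [2.439, 1.979, 0.002]
ft_force: [-0.4, -0.3, -0.7]
gripper_width: 0.0911
grasp_force: 0.0
```

The side view shows the pad at (262,247), the chime at (148,220), the tin at (231,190) and the plant at (285,150). I now pinch the rib and tab.

```bash
python3 -m jog '[{"delta_pos":[0,-0.6,1],"angular":[0,0,0],"grip":0.3},{"delta_pos":[0,0,0],"angular":[0,0,0],"grip":0.3},{"delta_pos":[0,0,0],"angular":[0,0,0],"grip":0.3},{"delta_pos":[0,0,0],"angular":[0,0,0],"grip":1},{"delta_pos":[0,0,0],"angular":[0,0,0],"grip":1},{"delta_pos":[0,0,0],"angular":[0,0,0],"grip":1},{"delta_pos":[0,0,0],"angular":[0,0,0],"grip":1},{"delta_pos":[0,0,0],"angular":[0,0,0],"grip":1},{"delta_pos":[0,0,0],"angular":[0,0,0],"grip":1},{"delta_pos":[0,0,0],"angular":[0,0,0],"grip":1},{"delta_pos":[0,0,0],"angular":[0,0,0],"grip":1},{"delta_pos":[0,0,0],"angular":[0,0,0],"grip":1}]'
```

```text
time_s: 2.37
tcp_pos: [0.6139, -0.0616, 0.0611]
eef_rot: [2.439, 1.978, 0.001]
ft_force: [0.8, 0.2, -0.6]
gripper_width: 0.0142
grasp_force: 6.5
```

```bash
python3 -m jog '[{"delta_pos":[0,0,0],"angular":[0,0,0],"grip":1},{"delta_pos":[0,0,0],"angular":[0,0,0],"grip":1},{"delta_pos":[0,0,0],"angular":[0,0,0],"grip":1},{"delta_pos":[0,0,0],"angular":[0,0,0],"grip":1}]'
python3 - <<'E'
import numpy as np
# pivot relative to TCP in tool frame (x=chime +y, y=chime +x, z down), rotate by +phi about tool x? 
from scipy.spatial.transform import Rotation as R
p=np.array([0,-76.,61.1-39]); # pivot from TCP
for sg in(1,-1):
    n=8;phi=sg*.5/n
    # TCP'-p rotated: shift in current tool frame
    Rm=R.from_rotvec([phi,0,0]).as_matrix(); print(sg,p+Rm@(-p))
E
```

```text
time_s: 2.7
tcp_pos: [0.6132, -0.0615, 0.061]
eef_rot: [2.44, 1.979, 0.0]
ft_force: [2.1, -1.2, 1.4]
gripper_width: 0.0126
grasp_force: 30.0
1 [0.         1.23196174 4.79005817]
-1 [ 0.         -1.52874011 -4.70375814]
```

The tab is fully pressed at a width of 12.6 mm. Now I pivot about the lugs.

```bash
python3 -m jog '[{"delta_pos":[0,-0.7,-2.4],"angular":[-0.031,0,0],"grip":1},{"delta_pos":[0,-0.7,-2.4],"angular":[-0.031,0,0],"grip":1},{"delta_pos":[0,-0.7,-2.4],"angular":[-0.031,0,0],"grip":1},{"delta_pos":[0,-0.7,-2.4],"angular":[-0.031,0,0],"grip":1},{"delta_pos":[0,0,0],"angular":[0,0,0],"grip":1}]'; python3 -m jog '[{"delta_pos":[0,-0.7,-2.4],"angular":[-0.031,0,0],"grip":1},{"delta_pos":[0,-0.7,-2.4],"angular":[-0.031,0,0],"grip":1},{"delta_pos":[0,0,0],"angular":[0,0,0],"grip":1}]'
```

```text
time_s: 3.12
tcp_pos: [0.6096, -0.0606, 0.0708]
eef_rot: [2.362, 1.916, 0.121]
ft_force: [2.8, 0.2, -2.1]
gripper_width: 0.0128
grasp_force: 30.0
time_s: 3.37
tcp_pos: [0.6078, -0.0603, 0.0751]
eef_rot: [2.323, 1.884, 0.177]
ft_force: [2.9, -1.2, -2.7]
gripper_width: 0.0124
grasp_force: 30.0
```

```bash
python3 -m jog '[{"delta_pos":[0,-0.7,-2.4],"angular":[-0.031,0,0],"grip":1},{"delta_pos":[0,-0.7,-2.4],"angular":[-0.031,0,0],"grip":1},{"delta_pos":[0,-0.7,-2.4],"angular":[-0.031,0,0],"grip":1},{"delta_pos":[0,-0.7,-2.4],"angular":[-0.031,0,0],"grip":1},{"delta_pos":[0,-0.7,-2.4],"angular":[-0.031,0,0],"grip":1},{"delta_pos":[0,-0.7,-2.4],"angular":[-0.031,0,0],"grip":1},{"delta_pos":[0,-0.7,-2.4],"angular":[-0.031,0,0],"grip":1},{"delta_pos":[0,-0.7,-2.4],"angular":[-0.031,0,0],"grip":1},{"delta_pos":[0,0,0],"angular":[0,0,0],"grip":1}]'
python3 - <<'E'
from h import *
s,im,d=grab("wrist"); P=world("wrist",s,d); 
q,im2,_=grab("side"); save("side1.png",cv2.resize(im2[150:270,90:250],None,fx=4,fy=4))
M=R.from_rotvec(s["eef_rot"]).as_matrix(); print("tilt",np.arccos(-M[2,2]), "pivot now",(M@np.array([0,-76,22.1])/1000+s["tcp_pos"]).round(4),"nominal",(np.array([.5845,-.0553,.039])-.046*np.array([.9787,-.2053,0])).round(4))
E
```

```text
time_s: 4.12
tcp_pos: [0.5978, -0.0582, 0.0918]
eef_rot: [2.157, 1.75, 0.387]
ft_force: [5.7, -0.7, -0.9]
gripper_width: 0.0126
grasp_force: 30.0
tilt 0.4354059469121571 pivot now [ 0.5395 -0.0459  0.0397] nominal [ 0.5395 -0.0459  0.039 ]
```

View pics/side1.png

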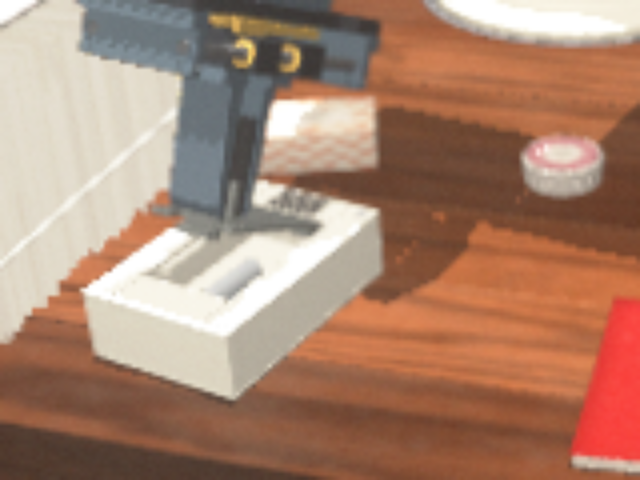

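The cover is tilted up, with its latch end at crop (180,210) and the batteries visible under it. I draw it along its own +x, then lift.

```bash
python3 -m jog '[{"delta_pos":[0,3,0],"angular":[0,0,0],"grip":1},{"delta_pos":[0,3,0],"angular":[0,0,0],"grip":1},{"delta_pos":[0,3,0],"angular":[0,0,0],"grip":1},{"delta_pos":[0,3,0],"angular":[0,0,0],"grip":1},{"delta_pos":[0,3,0],"angular":[0,0,0],"grip":1},{"delta_pos":[0,0,0],"angular":[0,0,0],"grip":1}]' ; python3 -m jog '[{"delta_pos":[0,2,-4],"angular":[0,0,0],"grip":1},{"delta_pos":[0,2,-4],"angular":[0,0,0],"grip":1},{"delta_pos":[0,4,-8],"angular":[0,0,0],"grip":1},{"delta_pos":[0,6,-13],"angular":[0,0,0],"grip":1},{"delta_pos":[0,0,0],"angular":[0,0,0],"grip":1}]'; python3 -c "
from h import *
s=bot.sense();print(s['joint_pos'].round(3),s['joint_efforts'].round(2))"
```

```text
time_s: 4.72
tcp_pos: [0.6115, -0.0611, 0.0984]
eef_rot: [2.158, 1.75, 0.387]
ft_force: [-1.0, 0.1, -0.1]
gripper_width: 0.0126
grasp_force: 30.0
time_s: 5.13
tcp_pos: [0.6123, -0.0612, 0.1331]
eef_rot: [2.156, 1.749, 0.389]
ft_force: [0.8, 0.3, -1.1]
gripper_width: 0.0125
grasp_force: 30.0
[-0.193  0.469  1.856 -0.017  0.379  0.029] [-1.800e-01 -7.142e+01 -2.418e+01  6.000e-02 -1.790e+00 -3.000e-02]
```

The cover is free. I level it, then move part of the way toward the pad.

```bash
python3 -m jog '[{"delta_pos":[0,2,-5],"angular":[0.0871,0,0],"grip":1},{"delta_pos":[0,2,-5],"angular":[0.0871,0,0],"grip":1},{"delta_pos":[5,2,-5],"angular":[0.0871,0,0],"grip":1},{"delta_pos":[10,2,0],"angular":[0.0871,0,0],"grip":1},{"delta_pos":[15,0,0],"angular":[0.0871,0,0],"grip":1},{"delta_pos":[20,0,0],"angular":[0,0,0],"grip":1},{"delta_pos":[20,0,0],"angular":[0,0,0],"grip":1},{"delta_pos":[20,0,0],"angular":[0,0,0],"grip":1},{"delta_pos":[10,0,0],"angular":[0,0,0],"grip":1},{"delta_pos":[0,0,0],"angular":[0,0,0],"grip":1}]'
python3 - <<'E'
from h import *
s,im,d=grab("wrist"); P=world("wrist",s,d); z=P[...,2]; save("w2.png",im)
print(s['joint_pos'].round(3),s['joint_efforts'].round(2))
I=im.astype(int); rm=(I[...,0]>110)&(I[...,1]<80)&(I[...,2]<80)&(I[...,0]>2*I[...,1])&(z>.005)&(z<.02)&(d>0)&(P[...,1]>.12)&(P[...,0]>.5)
n,l,st,_=cv2.connectedComponentsWithStats(rm.astype(np.uint8)); i=1+st[1:,4].argmax(); print(st[i])
q=P[l==i]; print("pad",cv2.minAreaRect((q[:,:2]*1000).astype(np.float32)),np.median(q[:,2]))
E
```

```text
time_s: 5.97
tcp_pos: [0.6344, 0.0381, 0.1466]
eef_rot: [-2.437, -1.98, 0.001]
ft_force: [0.0, -0.1, -1.6]
gripper_width: 0.0127
grasp_force: 30.0
[-3.400e-02  5.910e-01  1.408e+00  1.000e-03  1.144e+00  1.720e-01] [  1.74 -91.95 -34.55   0.18   0.15   0.72]
[  85    0  188   70 6916]
pad ((603.6820068359375, 194.15029907226562), (148.05471801757812, 61.170772552490234), 4.016015529632568) 0.008537511657416008
```

View pics/w2.png

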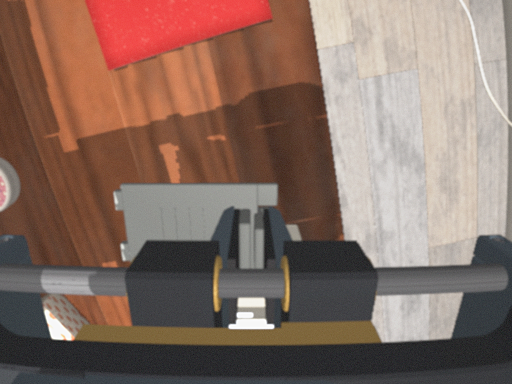

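The cover hangs level in the gripper (lugs at (120,225)), and the pad is ahead at (180,30). I approach in small steps, watching the j1 effort for the plant.

```bash
python3 -m jog '[{"delta_pos":[6,-1.2,0],"angular":[0,0,-0.0692],"grip":1},{"delta_pos":[10,-1,0],"angular":[0,0,-0.0692],"grip":1},{"delta_pos":[12,-0.5,0],"angular":[0,0,-0.0692],"grip":1},{"delta_pos":[12,0,0],"angular":[0,0,-0.0692],"grip":1},{"delta_pos":[12,0,0],"angular":[0,0,0],"grip":1},{"delta_pos":[12,0,0],"angular":[0,0,0],"grip":1},{"delta_pos":[6,0,0],"angular":[0,0,0],"grip":1},{"delta_pos":[0,0,0],"angular":[0,0,0],"grip":1},{"delta_pos":[0,0,0],"angular":[0,0,0],"grip":1}]'
python3 - <<'E'
from h import *
s,im,d=grab("wrist"); P=world("wrist",s,d); z=P[...,2]; save("w3.png",im)
s0,si,_=grab("scene"); save("s3.png",si)
print(s['joint_pos'].round(3),s0['joint_efforts'].round(2))
I=im.astype(int); rm=(I[...,0]>110)&(I[...,1]<80)&(I[...,2]<80)&(I[...,0]>2*I[...,1])&(z>.009)&(z<.02)&(d>0)&(P[...,1]>.12)&(P[...,0]>.5)
n,l,st,_=cv2.connectedComponentsWithStats(rm.astype(np.uint8)); i=1+st[1:,4].argmax(); print(st[i])
q=P[l==i]; print("pad",cv2.minAreaRect((q[:,:2]*1000).astype(np.float32)),np.median(q[:,2]))
E
```

```text
time_s: 6.77
tcp_pos: [0.6329, 0.1063, 0.1466]
eef_rot: [-2.144, -2.295, 0.002]
ft_force: [0.0, 0.6, -0.7]
gripper_width: 0.0127
grasp_force: 30.0
[0.073 0.599 1.391 0.    1.153 0.005] [ 1.100e+00 -9.364e+01 -3.429e+01  1.400e-01  7.000e-02  9.000e-02]
[141  80  46  34 582]
pad ((551.122314453125, 173.6334686279297), (39.56547546386719, 28.485172271728516), 1.6778035163879395) 0.009648593870723421
```

View pics/s3.png

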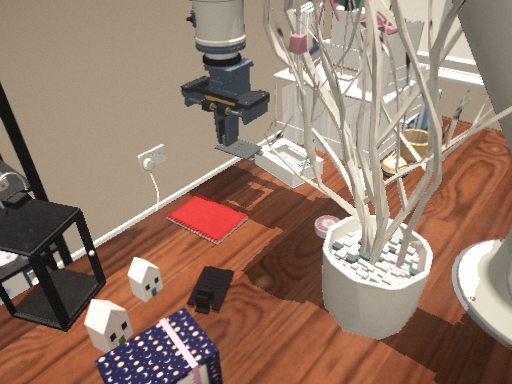

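The scene view shows the cover held at (238,148), clear of the branches, with the pad at (208,218). Next step.

```bash
python3 -m jog '[{"delta_pos":[8,0,0],"angular":[0,0,0],"grip":1},{"delta_pos":[12,0,0],"angular":[0,0,0],"grip":1},{"delta_pos":[12,0,0],"angular":[0,0,0],"grip":1},{"delta_pos":[12,0,0],"angular":[0,0,0],"grip":1},{"delta_pos":[8,0,0],"angular":[0,0,0],"grip":1},{"delta_pos":[0,0,0],"angular":[0,0,0],"grip":1},{"delta_pos":[0,0,0],"angular":[0,0,0],"grip":1}]'
python3 - <<'E'
from h import *
s,im,d=grab("wrist"); P=world("wrist",s,d); z=P[...,2]
s0=bot.sense()
print(s['joint_pos'].round(3),s0['joint_efforts'].round(2))
I=im.astype(int); rm=(I[...,0]>100)&(I[...,1]<100)&(I[...,2]<95)&(I[...,0]>2*I[...,1])&(z>.005)&(z<.02)&(d>0)&(P[...,1]>.12)&(P[...,0]>.5)
q=P[rm]; print(rm.sum(),"pad",cv2.minAreaRect((q[:,:2]*1000).astype(np.float32)),np.percentile(q[:,2],[5,50,95]))
g=(z>.085)&(z<.14)&(d>0)&(abs(P[...,0]-.6)<.08)&(abs(P[...,1]-s["tcp_pos"][1])<.05)
h,e=np.histogram(z[g],bins=np.arange(.085,.14,.004)); print(h,e.round(3))
im2=im.copy(); im2[rm]=(0,255,0); save("w4.png",im2)
E
```

```text
time_s: 7.45
tcp_pos: [0.6293, 0.159, 0.1466]
eef_rot: [-2.141, -2.297, 0.001]
ft_force: [-1.2, -0.3, -0.6]
gripper_width: 0.0124
grasp_force: 30.0
[0.155 0.608 1.372 0.    1.163 0.085] [ 1.490e+00 -9.467e+01 -3.470e+01  1.800e-01  7.000e-02  8.000e-02]
19765 pad ((601.7142333984375, 216.2605438232422), (148.79347229003906, 105.25780487060547), 4.211668014526367) [0.00720663 0.00840588 0.0096813 ]
[   0    0    0    0    0    0    0    0   20  322 2960 4349  147] [0.085 0.089 0.093 0.097 0.101 0.105 0.109 0.113 0.117 0.121 0.125 0.129
 0.133 0.137]
```

View pics/w4.png

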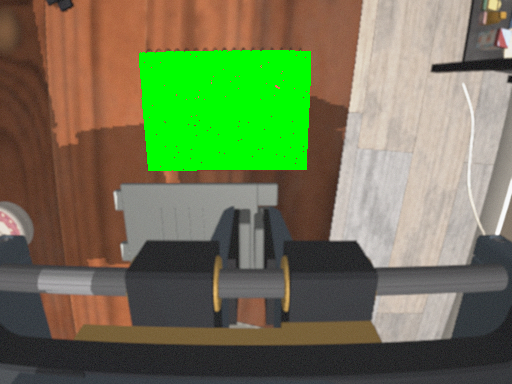

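The mask covers the whole pad, from about (140,50) to (310,170). Its centre is (0.6025, 0.2165) at a yaw of 0.073, and the cover is still held level.

```bash
python3 -m jog '[{"delta_pos":[8,1,0],"angular":[0,0,0],"grip":1},{"delta_pos":[12,2,0],"angular":[0,0,0],"grip":1},{"delta_pos":[12,2,0],"angular":[0,0,0],"grip":1},{"delta_pos":[12,2,0],"angular":[0,0,0],"grip":1},{"delta_pos":[10,0.3,0],"angular":[0,0,0],"grip":1},{"delta_pos":[5.3,0,0],"angular":[0,0,0],"grip":1},{"delta_pos":[0,0,0],"angular":[0,0,0],"grip":1},{"delta_pos":[0,0,0],"angular":[0,0,0],"grip":1}]'; python3 -c "
from h import *
s=bot.sense();print(s['joint_pos'].round(3),s['joint_efforts'].round(2))"
```

```text
time_s: 8.17
tcp_pos: [0.6325, 0.2182, 0.1466]
eef_rot: [-2.142, -2.296, 0.002]
ft_force: [-0.7, 0.1, 0.1]
gripper_width: 0.0127
grasp_force: 30.0
[2.430e-01 6.340e-01 1.317e+00 1.000e-03 1.192e+00 1.730e-01] [ 1.650e+00 -9.760e+01 -3.574e+01  2.200e-01  6.000e-02  1.400e-01]
```

```bash
python3 -m jog '[{"delta_pos":[0,0,10],"angular":[0,0,0],"grip":1},{"delta_pos":[0,0,12],"angular":[0,0,0],"grip":1},{"delta_pos":[0,0,12],"angular":[0,0,0],"grip":1},{"delta_pos":[0,0,12],"angular":[0,0,0],"grip":1},{"delta_pos":[0,0,0],"angular":[0,0,0],"grip":1},{"delta_pos":[0,0,0],"angular":[0,0,0],"grip":1}]'; python3 -c "
from h import *
s=bot.sense();print(s['joint_efforts'].round(2))"; python3 -m jog '[{"delta_pos":[0,0,12],"angular":[0,0,0],"grip":1},{"delta_pos":[0,0,12],"angular":[0,0,0],"grip":1},{"delta_pos":[0,0,12],"angular":[0,0,0],"grip":1},{"delta_pos":[0,0,12],"angular":[0,0,0],"grip":1},{"delta_pos":[0,0,5],"angular":[0,0,0],"grip":1},{"delta_pos":[0,0,0],"angular":[0,0,0],"grip":1},{"delta_pos":[0,0,0],"angular":[0,0,0],"grip":1}]'; python3 -c "
from h import *
s=bot.sense();print(s['joint_efforts'].round(2))"
```

```text
time_s: 8.67
tcp_pos: [0.632, 0.2176, 0.0994]
eef_rot: [-2.142, -2.294, 0.004]
ft_force: [-0.7, 0.4, 0.0]
gripper_width: 0.0126
grasp_force: 30.0
[-1.100e-01 -9.681e+01 -3.143e+01  7.000e-02 -2.200e-01 -0.000e+00]
time_s: 9.25
tcp_pos: [0.6324, 0.2179, 0.0473]
eef_rot: [-2.143, -2.295, 0.002]
ft_force: [0.5, 0.1, -0.3]
gripper_width: 0.0123
grasp_force: 30.0
[-1.000e-02 -9.894e+01 -2.852e+01  7.000e-02 -7.000e-02 -0.000e+00]
```

Now the last few millimetres, by contact.

```bash
python3 -m jog '[{"delta_pos":[0,0,2],"angular":[0,0,0],"grip":1},{"delta_pos":[0,0,2],"angular":[0,0,0],"grip":1},{"delta_pos":[0,0,1],"angular":[0,0,0],"grip":1},{"delta_pos":[0,0,1],"angular":[0,0,0],"grip":1},{"delta_pos":[0,0,0],"angular":[0,0,0],"grip":1},{"delta_pos":[0,0,0],"angular":[0,0,0],"grip":1}]'; python3 -m jog '[{"delta_pos":[0,0,1],"angular":[0,0,0],"grip":1},{"delta_pos":[0,0,0],"angular":[0,0,0],"grip":1},{"delta_pos":[0,0,0],"angular":[0,0,0],"grip":1}]'
```

```text
time_s: 9.75
tcp_pos: [0.6325, 0.218, 0.0417]
eef_rot: [-2.143, -2.296, 0.001]
ft_force: [-0.6, 0.0, -0.8]
gripper_width: 0.0129
grasp_force: 30.0
time_s: 10.0
tcp_pos: [0.6325, 0.218, 0.0406]
eef_rot: [-2.143, -2.296, 0.001]
ft_force: [0.1, 0.1, -0.4]
gripper_width: 0.0127
grasp_force: 30.0
```

```bash
python3 -m jog '[{"delta_pos":[0,0,0.6],"angular":[0,0,0],"grip":1},{"delta_pos":[0,0,0],"angular":[0,0,0],"grip":1},{"delta_pos":[0,0,0],"angular":[0,0,0],"grip":1}]'; python3 -m jog '[{"delta_pos":[0,0,0.6],"angular":[0,0,0],"grip":1},{"delta_pos":[0,0,0],"angular":[0,0,0],"grip":1},{"delta_pos":[0,0,0],"angular":[0,0,0],"grip":1}]'
```

```text
time_s: 10.25
tcp_pos: [0.6325, 0.218, 0.04]
eef_rot: [-2.143, -2.296, 0.001]
ft_force: [-1.1, -1.1, -0.8]
gripper_width: 0.0126
grasp_force: 30.0
time_s: 10.5
tcp_pos: [0.6325, 0.218, 0.0394]
eef_rot: [-2.143, -2.296, 0.001]
ft_force: [-0.2, -0.3, -1.1]
gripper_width: 0.0123
grasp_force: 30.0
```

```bash
for i in 1; do python3 -m jog '[{"delta_pos":[0,0,0.7],"angular":[0,0,0],"grip":1},{"delta_pos":[0,0,0],"angular":[0,0,0],"grip":1},{"delta_pos":[0,0,0],"angular":[0,0,0],"grip":1}]'|egrep 'tcp|ft'; done; python3 -m jog '[{"delta_pos":[0,0,0.7],"angular":[0,0,0],"grip":1},{"delta_pos":[0,0,0],"angular":[0,0,0],"grip":1},{"delta_pos":[0,0,0],"angular":[0,0,0],"grip":1}]'|egrep 'tcp|ft'
```

```text
tcp_pos: [0.6325, 0.218, 0.0387]
ft_force: [0.1, -0.2, -1.3]
tcp_pos: [0.6325, 0.218, 0.038]
ft_force: [0.1, -0.4, -1.5]
```

Run:
```python
from h import *
s,im,d=grab("side"); P=world("side",s,d); save("side5.png",cv2.resize(im[180:290,200:320],None,fx=5,fy=5))
```

```text
(no output)
```

View pics/side5.png

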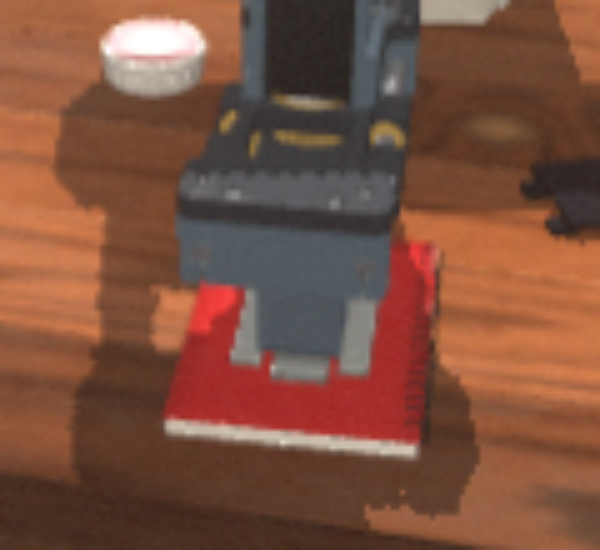

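The cover is over the middle of the pad (crop 300,340) and looks level and near contact. I continue until there is a force.

```bash
python3 -m jog '[{"delta_pos":[0,0,0.8],"angular":[0,0,0],"grip":1},{"delta_pos":[0,0,0],"angular":[0,0,0],"grip":1},{"delta_pos":[0,0,0],"angular":[0,0,0],"grip":1}]'|egrep 'tcp|ft';python3 -m jog '[{"delta_pos":[0,0,0.8],"angular":[0,0,0],"grip":1},{"delta_pos":[0,0,0],"angular":[0,0,0],"grip":1},{"delta_pos":[0,0,0],"angular":[0,0,0],"grip":1}]'|egrep 'tcp|ft'
```

```text
tcp_pos: [0.6325, 0.218, 0.0372]
ft_force: [-1.0, 1.2, 0.1]
tcp_pos: [0.6325, 0.2179, 0.0364]
ft_force: [-0.1, -0.2, -0.8]
```

```bash
python3 -m jog '[{"delta_pos":[0,0,0.8],"angular":[0,0,0],"grip":1},{"delta_pos":[0,0,0],"angular":[0,0,0],"grip":1},{"delta_pos":[0,0,0],"angular":[0,0,0],"grip":1}]'|egrep 'tcp|ft';python3 -m jog '[{"delta_pos":[0,0,0.8],"angular":[0,0,0],"grip":1},{"delta_pos":[0,0,0],"angular":[0,0,0],"grip":1},{"delta_pos":[0,0,0],"angular":[0,0,0],"grip":1}]'
python3 - <<'E'
from h import *
s,im,d=grab("wrist"); P=world("wrist",s,d); z=P[...,2]; I=im.astype(int)
red=(I[...,0]>90)&(I[...,0]>2*I[...,1])&(I[...,2]<95)&(z<.03)&(z>.0)&(d>0)&(abs(P[...,0]-.6)<.06)&(abs(P[...,1]-.217)<.05)
grey=(abs(I[...,0]-I[...,1])<15)&(z<.05)&(z>.005)&(d>0)&(abs(P[...,0]-.59)<.04)&(abs(P[...,1]-.218)<.03)
print("pad top",red.sum(),np.median(z[red]),"plate",grey.sum(),np.percentile(z[grey],[10,50,90]))
q=P[grey]; A=np.c_[q[:,:2]-[.59,.218],np.ones(len(q))]; print(np.linalg.lstsq(A,q[:,2],rcond=None)[0])
E
```

```text
tcp_pos: [0.6325, 0.218, 0.0361]
ft_force: [-1.5, -0.2, 6.1]
time_s: 12.05
tcp_pos: [0.6325, 0.218, 0.0358]
eef_rot: [-2.143, -2.296, 0.001]
ft_force: [-4.4, 0.3, 14.4]
gripper_width: 0.0124
grasp_force: 30.0
pad top 10612 0.008369419451592718 plate 7437 [0.01766921 0.01863337 0.03088994]
[ 0.17911357 -0.10617852  0.02133639]
```

Contact at 14 N. I relieve it a little, release and rise.

```bash
python3 -m jog '[{"delta_pos":[0,0,-1],"angular":[0,0,0],"grip":1},{"delta_pos":[0,0,0],"angular":[0,0,0],"grip":1},{"delta_pos":[0,0,0],"angular":[0,0,0],"grip":0.6},{"delta_pos":[0,0,0],"angular":[0,0,0],"grip":0.4},{"delta_pos":[0,0,0],"angular":[0,0,0],"grip":0},{"delta_pos":[0,0,0],"angular":[0,0,0],"grip":0},{"delta_pos":[0,0,0],"angular":[0,0,0],"grip":0},{"delta_pos":[0,0,0],"angular":[0,0,0],"grip":0},{"delta_pos":[0,0,0],"angular":[0,0,0],"grip":0},{"delta_pos":[0,0,0],"angular":[0,0,0],"grip":0}]'; python3 -m jog '[{"delta_pos":[0,0,-5],"angular":[0,0,0],"grip":0},{"delta_pos":[0,0,-10],"angular":[0,0,0],"grip":0},{"delta_pos":[0,0,-12],"angular":[0,0,0],"grip":0},{"delta_pos":[0,0,-12],"angular":[0,0,0],"grip":0},{"delta_pos":[0,0,-15],"angular":[0,0,0],"grip":0},{"delta_pos":[0,0,-15],"angular":[0,0,0],"grip":0},{"delta_pos":[0,0,-15],"angular":[0,0,0],"grip":0},{"delta_pos":[-12,0,-10],"angular":[0,0,0],"grip":0},{"delta_pos":[-15,0,0],"angular":[0,0,0],"grip":0},{"delta_pos":[-15,0,0],"angular":[0,0,0],"grip":0},{"delta_pos":[-8,0,0],"angular":[0,0,0],"grip":0},{"delta_pos":[0,0,0],"angular":[0,0,0],"grip":0}]'
python3 - <<'E'
from h import *
s,im,d=grab("wrist"); P=world("wrist",s,d); z=P[...,2]; I=im.astype(int)
g=(abs(I[...,0]-I[...,1])<20)&(z>.015)&(z<.03)&(d>0)&(abs(P[...,0]-.6)<.07)&(abs(P[...,1]-.217)<.06)
print("cover",g.sum(),cv2.minAreaRect((P[g][:,:2]*1000).astype(np.float32)),np.percentile(z[g],[5,50,95]))
save("w6.png",im)
E
```

```text
time_s: 12.93
tcp_pos: [0.6325, 0.218, 0.0358]
eef_rot: [-2.143, -2.296, 0.001]
ft_force: [0.9, -0.5, 0.1]
gripper_width: 0.0452
grasp_force: 0.0
time_s: 13.93
tcp_pos: [0.6358, 0.1653, 0.129]
eef_rot: [-2.145, -2.292, 0.004]
ft_force: [-0.2, -0.2, 0.4]
gripper_width: 0.0455
grasp_force: 0.0
cover 6775 ((598.104736328125, 216.34561157226562), (88.65364837646484, 56.73084259033203), 3.4268574714660645) [0.01745576 0.01865109 0.01981915]
```

View pics/w6.png

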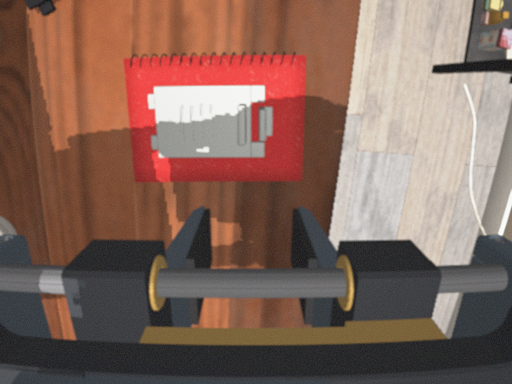

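The cover lies flat, tab side up, at (210,122) on the pad (130–304, 57–182). That is about 4 mm off the centre, and the gripper is clear.

```bash
python3 -c "
from rig import bot
print(bot.close_job())"
```

```text
the job is handed in; nothing more can be done
None
```

The cover is out of the chime and lies flat, tab side up, about 4 mm from the middle of the order pad; it was not dropped, the tin, house and soap box were not touched, and the job was handed in at about 14 s.

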